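# Swap the battery pack in the charging dock

## Task

Draw the charged pack (green fin) out of the charging dock and lay it gently, flat and centred, in the blue tray; then slide the flat pack (red fin) nose first into the bay this frees and push it fully home past the sprung side ball until it clicks and is held. Leave the pack that is still charging (yellow fin) in its bay, and do not shift or knock over the things standing around.

Things in the scene. Friction and masses are not known exactly. Their poses are not given: they have to be found in the camera images.
- pack_flat_mid (a point): Flat battery pack, grey and black, RED fin and band, upright on the table at one side. 130 mm long (x), 50 wide (y), 40 high, 0.3 to 0.55 kg; on its back an upright grip fin 40 long, 16 wide, 40 to 74 mm above the underside, its middle at x = -10 mm. Point: pack's centre, 37 mm above its underside; x to the nose (7 mm, narrowed to 42), y left, z up.
- pack_charged_mid (a point): Charged pack, GREEN fin and band, same shape and point; starts clicked into one bay of the dock (either). Every pack has in both sides an upright groove, 17 mm wide and 4 deep, centred 30 mm ahead of its centre, which takes the bay's ball.
- pack_charging_mid (a point): Pack still charging, YELLOW fin and band, same shape and point, clicked into the other bay; it must stay.
- dock: Fixed two-bay charging dock: mid-grey base plate 231 x 200 mm, 12 thick, white guides and lips, grey housing 76 mm high at the far end. Origin: table height, midway between the bays' points; x = pushing-in direction, the same as the bays'. Packs go in and out only along x, under the lips; drawn back 65 mm or more they can be lifted.
- bay_l (a point): Left bay. Point: on its floor (12 mm above the table), straight below the centre of a home pack. Along x: open apron from -100 mm; flared guides -15 to 15, 36 high; channel 52 wide, walls 40 high, 15 to the end stop at 66 (1 mm past a home nose); hold-down lips 42 to 47 mm above the floor from 15 (inner side) and 44 (outer side). Bays are 85 mm apart.
- bay_r (a point): Right bay of the dock, mirror image of the left; point and axes placed the same way.
- ball_l (a joint): Sprung ball in the left bay's outer wall, 30 mm ahead of the bay's point: 24 mm steel ball standing 4.5 mm into the channel, red stem behind. Value: m pressed back; 0 = out (bay empty, or in a home pack's groove), about 0.002 to 0.0035 = held aside by a part-way pack. Passing it takes about 8 to 18 N; released just after the click, the pack may stand a few mm short: press on to the stop.
- ball_r (a joint): The same for the right bay.
- tray_floor (a point): Shallow blue open tray for ready packs, fixed, 180 (x) by 110 (y) mm outside, walls 5 mm thick and 28 high, floor 5 mm thick, at the side opposite to the flat pack. Point: centre of its inner floor; x along its length.
- tumbler: Bystander: steel drinks tumbler, 64 mm across, 140 high, standing between the dock and one side place; origin centre of its underside.
- mug: Bystander: white mug, 80 mm across, 95 high, handle at its +y; stands on the other side; origin centre of its underside.
- tape: Bystander: black tape dispenser, 150 (x) by 60 (y) mm, 80 high; origin centre of its underside.
Not all that is in view belongs to the job. Leave any pink look-alike of the part that bears pack_charged_mid alone.

How it is judged:
By the outcome, as a careful person would: the job done as asked, in the order asked, and still so for the second after the job is handed in, with the robot touching nothing.
It also fails if it takes over 72 s, if anything falls off the work surface, if the arm or the gripper's body presses on something with over 40 N, if the wrist force passes 120 N, or if a joint passes its speed limit or range.

## Robot

A 6-joint arm with a two-finger parallel gripper is mounted at the origin on the work surface. World frame = base frame: x ahead of the robot, y to its left, z up, the work surface at z = 0. Lengths are in m, angles in rad, forces in N, time in s.
With the tool pointing down it reaches from about 0.35 to 0.975 m from the base axis. Payload 4.9 kg.
Tool frame: the origin (TCP) lies midway between the tips of the shut fingers; the grasp point (between the pads) lies 19 mm behind it; z points along the fingers, y is the line along which they close (so a half turn about z gives the same grasp; the last joint's range is limited). The gripper opens to 85 mm and grips with 20 to 120 N. Pads are 22 mm wide; open, the fingers measure 114 mm over their backs; the gripper's body (76 mm by 85 mm) begins 54 mm behind the grasp point. The pads swing forward as they close: fully open they stand 13 mm farther back than shut.
Start: joints at [-1.42, 0.053, 1.613, -0, 1.476, -0.119], TCP at [0.167, -0.602, 0.231] pointing down, gripper open.
Joint ranges: [-3.01, 3.01], [-1.01, 2.22], [0.06, 2.58], [-1.02, 4.17], [0.09, 2.62], [-3.14, 3.14]. Speed limits (rad/s): [2.57, 2.57, 3.14, 3.14, 3.14, 3.14].

## Interface

Orientations are given as a rotation vector (axis times angle).
In Python, from station import ctrl gives the robot as it stands.
- The arm moves only by the shell command python3 -m handwheel 'ROWS' [FORCE]. ROWS is JSON, a list of rows, each an object with "gripper": the gripper command: -1 is fully open, 1 is shut, values between are in proportion; "offset": the shift along the tool's x, y, z in mm, a list of three; "rotation": the turn, a rotation vector about the tool's x, y, z in rad, a list of three. A call has exactly 8 rows; each row is the pose to reach, as a shift and turn from the pose commanded when the call began, along the tool's axes at that moment; what a row does not reach only later rows make up. A row lasts 1/8 s, in which the tool goes at most 62.5 mm and 10.7 degrees, less where a joint would pass 70% of its speed; a pose out of reach is approached as far as the arm can. A call with a gripper value outside its range is refused whole. The fingers move at their own pace and stop on an object; FORCE is the grip in N (left out, the last holds). Time passes only in rows, so rows that repeat a pose let the fingers close, or fill a call up. It gives the time, the measured TCP pose, the force, the opening and the grip force at its end, in the units of the state.
- ctrl.get_obs(): the state, without advancing time (a new reading comes with each control period).
- ctrl.get_image(name): name is "scene" or "top" or "wrist"; returns a dict with "image" (480x640x3 uint8, red, green, blue), "fovy" (degrees; the focal length in pixels is half the picture's height over the tangent of half this angle, whatever the lens; pixels are square), "cx", "cy" (the principal point, pixels), "k1" (the pictures are not rectified: a ray, as slopes to the right and down, at radius r is drawn at 1 + k1 r^2 times it, then the intrinsics apply), "xyz" and "attitude" of the camera in the world. Camera axes: x right, y up, looking along -z (the intrinsics and any distortion apply to the point x, -y, -z); pixel columns grow to the right and rows downward; lengths in m; the calibration is good to about 2 mm. A picture is of the moment at which its call begins. There is no depth.
- ctrl.finish_job(): hands the job in; it is judged then, once.
The state is a dict: "t": time; "q": joint angles; "dq": joint speeds; "effort": joint torques, N m; "tool_pos": TCP position; "tool_rot": TCP orientation; "contact_force": force on the tool from outside, world axes, zero at the start; "wrist_torque": the same for the moment, N m; "opening": finger opening in m; "grip_force": force on a finger pad.
Only numpy, scipy, OpenCV 4.12 (cv2) and the standard library are available. Lean on these libraries where they do the work, as an engineer would, in place of code of your own. Each camera call takes 0.05 s, during which the arm holds its last target. There are 200 camera calls.

## Working session

There is one attempt and no reset: what is moved stays moved. The work goes in short steps, Python scripts to look and compute and a shell command to move; the robot and the scene stay as the last step left them, time stands still between calls to the robot, and variables do not carry over. Pictures are saved under pics/ and viewed, at most 10 in all, crops included, and the job is handed in when it is done.

```bash
mkdir -p pics; ls; python3 - <<'E'
from station import ctrl
import cv2,pickle,numpy as np
o=ctrl.get_obs();print({k:np.round(v,3) for k,v in o.items()})
for n in ("scene","top"):
    d=ctrl.get_image(n);pickle.dump(d,open(f"pics/{n}0.pkl","wb"))
    cv2.imwrite(f"pics/{n}0.png",d["image"][:,:,::-1])
    print(n,{k:v for k,v in d.items() if k!="image"})
E
```

```text
pics
{'t': np.float64(0.0), 'q': array([-1.42 ,  0.053,  1.614,  0.   ,  1.476, -0.119]), 'dq': array([ 0.001, -0.   ,  0.001, -0.001,  0.   , -0.002]), 'effort': array([-1.0000e-03, -3.9368e+01, -3.7018e+01, -0.0000e+00,  7.0000e-03,
        0.0000e+00]), 'tool_pos': array([ 0.166, -0.602,  0.23 ]), 'tool_rot': array([-3.111, -0.422,  0.   ]), 'contact_force': array([-0.198,  0.379,  1.362]), 'wrist_torque': array([ 0.038, -0.05 , -0.035]), 'grip_force': np.float64(0.0), 'opening': np.float64(0.085)}
scene {'fovy': 43.51420613149302, 'cx': 315.5675530657575, 'cy': 232.72409156155365, 'k1': -0.1362294598507871, 'xyz': array([ 1.08909908, -0.25647847,  0.92538795]), 'attitude': array([0.54350509, 0.34866832, 1.10510313])}
top {'fovy': 55.65513397964124, 'cx': 313.3840381459619, 'cy': 230.47929057106285, 'k1': -0.1110161407701257, 'xyz': array([ 0.47842126, -0.01054859,  1.01201559]), 'attitude': array([ 0.04501061, -0.03146712, -1.57565723])}
```

View pics/top0.png

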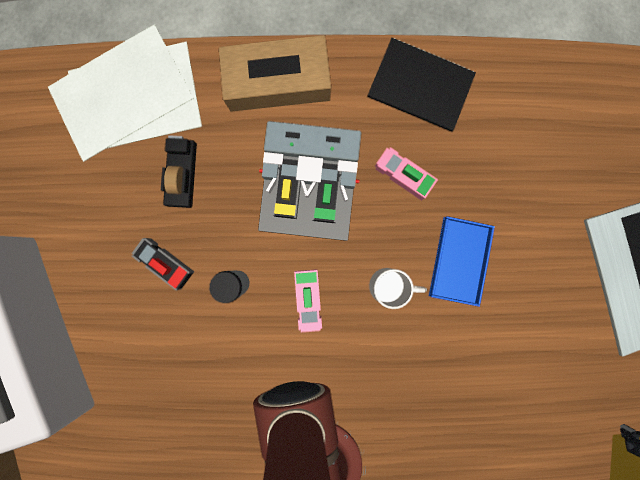

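View pics/scene0.png

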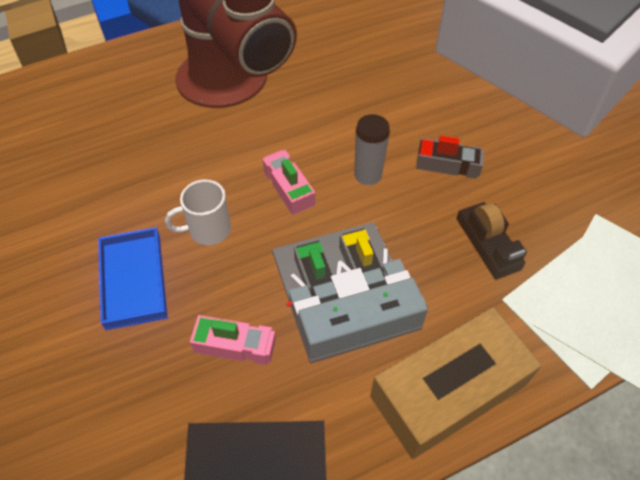

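The top view shows the dock at about (308,180), with yellow in its left bay (287,190) and green in its right bay (327,197). The red pack is at (162,265), the tray at (462,262), the tumbler at (228,286), the mug at (393,288) and the tape at (180,172). Three packs carry a green fin: (327,197), grey-black and seated in the dock; (408,173), pink body; and (308,300), pink body. The one in the dock fits the description. I'll confirm it in a crop and measure it.

```bash
cat > h.py <<'E'
import numpy as np,cv2,pickle
from scipy.spatial.transform import Rotation as R
def K(d):
    f=d["image"].shape[0]/2/np.tan(np.radians(d["fovy"])/2)
    return np.array([[f,0,d["cx"]],[0,f,d["cy"]],[0,0,1.]]),np.array([d["k1"],0,0,0,0.])
def rays(d,px):
    k,D=K(d);n=cv2.undistortPoints(np.float64(px).reshape(-1,1,2),k,D).reshape(-1,2)
    v=np.c_[n[:,0],-n[:,1],-np.ones(len(n))]
    return R.from_rotvec(d["attitude"]).apply(v)
def cast(d,px,z):
    v=rays(d,px);return d["xyz"]+v*((z-d["xyz"][2])/v[:,2])[:,None]
def proj(d,P):
    k,D=K(d);c=R.from_rotvec(d["attitude"]).inv().apply(np.atleast_2d(P)-d["xyz"])*[1,-1,-1]
    return cv2.projectPoints(c,np.zeros(3),np.zeros(3),k,D)[0].reshape(-1,2)
def tri(d1,p1,d2,p2):
    a,b=rays(d1,[p1])[0],rays(d2,[p2])[0];A=np.c_[a,-b]
    s=np.linalg.lstsq(A,d2["xyz"]-d1["xyz"],rcond=None)[0]
    P,Q=d1["xyz"]+s[0]*a,d2["xyz"]+s[1]*b;return (P+Q)/2,np.linalg.norm(P-Q)
def blobs(d,lo,hi,amin=25):
    h=cv2.cvtColor(d["image"],cv2.COLOR_RGB2HSV);m=cv2.inRange(h,np.array(lo),np.array(hi))
    n,l,s,c=cv2.connectedComponentsWithStats(m)
    return [(c[i],s[i],l==i,h[l==i].mean(0)) for i in range(1,n) if s[i,4]>=amin]
def load(n): return pickle.load(open(f"pics/{n}.pkl","rb"))
E
python3 - <<'E'
from h import *
C=dict(green=((50,120,50),(75,255,255)),yellow=((22,150,90),(32,255,255)),red=((0,200,100),(4,255,255)),blue=((105,150,60),(125,255,255)))
for n in("top0","scene0"):
    d=load(n)
    for c,(lo,hi) in C.items():
        for ce,s,m,h in blobs(d,lo,hi):
            pts=np.argwhere(m)[:,::-1].astype(np.float32)
            r=cv2.minAreaRect(pts);print(n,c,ce.round(1),s[4],np.round(r[1],1),round(r[2],1),h.round())
a=load("top0")["image"][115:245,250:445];b=load("top0")["image"][230:300,125:230]
A=cv2.resize(a,None,fx=4,fy=4,interpolation=2)
cv2.imwrite("pics/c1.png",A[:,:,::-1])
E
```

```text
top0 green [412.2 172.9] 182 [18.6  9.7] 33.7 [ 66. 164. 143.]
top0 green [425.4 184.8] 171 [ 9.2 18.6] 33.7 [ 66. 158. 176.]
top0 green [326.6 193.6] 160 [ 7.7 20.7] 7.1 [ 66. 150. 168.]
top0 green [324.3 213.4] 209 [20.3 10.2] 6.3 [ 66. 144. 192.]
top0 green [305.8 277.3] 179 [ 9.1 19.3] 85.6 [ 66. 140. 202.]
top0 green [307. 297.] 129 [18.4  6.9] 85.9 [ 66. 146. 191.]
top0 yellow [285.8 189. ] 167 [ 8.4 20.6] 7.1 [ 26. 176. 223.]
top0 yellow [284.5 209. ] 215 [20.5 10.4] 7.1 [ 27. 169. 245.]
top0 yellow [623.4 461.5] 714 [44. 29.] 90.0 [ 22. 199.  98.]
top0 red [155.3 264.1] 46 [14.5  7.2] 35.5 [  1. 205. 212.]
top0 blue [461.3 260.9] 4210 [51.8 82.1] 10.6 [109. 186. 212.]
scene0 green [288.9 167.2] 119 [16.9  7.2] 56.3 [ 58. 148. 148.]
scene0 green [299.3 191.4] 143 [ 7.  20.5] 66.8 [ 59. 149. 160.]
scene0 green [312.5 254.1] 417 [27.1 23.9] 75.3 [ 63. 154. 154.]
scene0 green [212.4 328.1] 477 [38.9 22.2] 7.6 [ 61. 149. 158.]
scene0 yellow [360.2 244.9] 591 [35.9 24.5] 72.6 [ 25. 230. 196.]
scene0 red [447.9 144.5] 212 [19.5 16. ] 8.7 [  4. 227. 164.]
scene0 red [426.6 147.3] 165 [11.5 14.6] 7.1 [  3. 239. 214.]
scene0 blue [116.8  17.5] 1346 [41.3 47.9] 74.1 [110. 202. 157.]
scene0 blue [130.7 278.8] 5571 [94.7 64.8] 84.2 [111. 191. 206.]
```

View pics/c1.png

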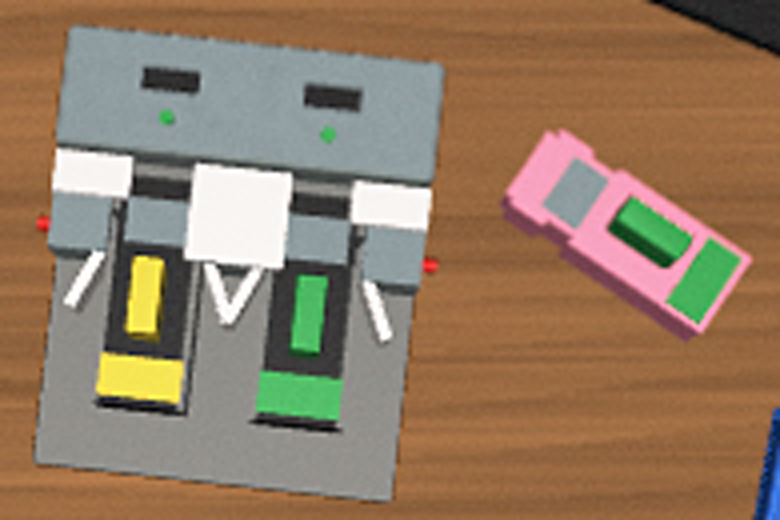

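The crop confirms it: the green-finned pack at top-view (327,194) is grey-black and sits in the right bay, while the one at crop (628,232) is a pink look-alike. Next I'll get the poses.

```bash
python3 - <<'E'
from h import *
d=load("top0");s=load("scene0")
def blob(lo,hi,near,d=d,rad=9):
    b=[x for x in blobs(d,lo,hi,20) if np.hypot(*(x[0]-near))<rad]
    return max(b,key=lambda x:x[1][4])
def info(name,lo,hi,near,z):
    c,st,m,h=blob(lo,hi,near);pts=np.argwhere(m)[:,::-1].astype(float)
    P=cast(d,pts,z)[:,:2];w,v=np.linalg.eigh(np.cov(P.T));ang=np.degrees(np.arctan2(v[1,1],v[0,1]))
    r=cv2.minAreaRect((P*1000).astype(np.float32))
    print(name,"mean",P.mean(0).round(4),"pca",ang.round(1),"rect c",np.round(r[0],1),np.round(r[1],1),round(r[2],1),"sd*sqrt12",np.sqrt(12*w).round(4));return P.mean(0)
gf=info("gfin",(50,100,150),(75,255,255),(326.6,193),.086)
gb=info("gband",(50,100,120),(75,255,255),(324.3,213.4),.052)
yf=info("yfin",(20,120,190),(35,255,255),(286,189),.086)
yb=info("yband",(20,120,190),(35,255,255),(284.5,209),.052)
for a,b in((gf,gb),(yf,yb)): v=a-b;print("fin-band dir",np.degrees(np.arctan2(v[1],v[0])),np.hypot(*v))
v=yb-gb;print("dock yaw from bands",np.degrees(np.arctan2(v[1],v[0]))-90,np.hypot(*v)); v=yf-gf;print("fins",np.degrees(np.arctan2(v[1],v[0]))-90,np.hypot(*v))
rf=info("rfin",(0,170,150),(6,255,255),(157,266),.074)
rb=info("rband",(0,150,150),(8,255,255),(178,278),.040)
v=rf-rb;print("red dir",np.degrees(np.arctan2(v[1],v[0])),np.hypot(*v))
info("tray",(100,120,50),(128,255,255),(461,261),.02)
h=cv2.cvtColor(d["image"],cv2.COLOR_RGB2HSV)
m=cv2.inRange(h,np.array((0,120,120)),np.array((10,255,255)));n,l,S,c=cv2.connectedComponentsWithStats(m)
for i in range(1,n):
    if S[i,4]>15 and 120<c[i][0]<380: print("redblob",c[i].round(1),S[i,4],h[l==i].mean(0).round())
# plate/dock corners (crop px /4 + offset) at z=.012 and housing at .076
q=lambda x,y:(250+x/4,115+y/4)
print("plate",cast(d,[q(37,463),q(391,500)],.012).round(4),"hous",cast(d,[q(70,27),q(442,65)],.076).round(4))
print("mug",cast(d,[(393,288)],.095).round(3),"tumbler",cast(d,[(226,287)],.14).round(3),"pinks",cast(d,[(308,300),(408,173)],.05).round(3))
E
```

```text
gfin mean [ 0.6006 -0.0306] pca 173.3 rect c [600.6 -30.5] [14.  37.8] 83.3 sd*sqrt12 [0.0142 0.0384]
gband mean [ 0.5612 -0.026 ] pca 83.5 rect c [561.3 -25.9] [43.5 22.1] 83.3 sd*sqrt12 [0.0224 0.0436]
yfin mean [0.6107 0.0538] pca 173.8 rect c [610.8  53.7] [14.3 37.9] 83.7 sd*sqrt12 [0.0146 0.0384]
yband mean [0.5712 0.0587] pca 84.7 rect c [571.3  58.7] [43.9 21.6] 83.3 sd*sqrt12 [0.0219 0.0445]
fin-band dir -6.660443396288434 0.039573286457178086
fin-band dir -7.035361984015083 0.03970039381099112
dock yaw from bands -6.738784423243374 0.08525335867996565
fins -6.824136060619523 0.08499384565565699
rfin mean [0.4508 0.3247] pca 53.9 rect c [450.9 324.9] [38.9 15.5] 52.5 sd*sqrt12 [0.0156 0.0389]
rband mean [0.4271 0.2932] pca 143.4 rect c [427.1 293.3] [22.4 42.7] 53.9 sd*sqrt12 [0.0225 0.043 ]
red dir 53.0550437896706 0.03941074371795205
tray mean [ 0.4582 -0.3273] pca 168.1 rect c [ 458.6 -327.6] [116.6 180.7] 78.3 sd*sqrt12 [0.1163 0.1801]
redblob [157.2 266.3] 148 [  1. 198. 215.]
redblob [176.8 276.8] 218 [  1. 189. 225.]
redblob [302.7 406.7] 18 [  4. 140. 123.]
redblob [276.2 412.6] 43 [  4. 139. 123.]
redblob [350.2 453.2] 463 [  4. 138. 125.]
plate [[ 0.5272  0.1175  0.012 ]
 [ 0.5058 -0.0776  0.012 ]] hous [[ 0.7535  0.0928  0.076 ]
 [ 0.7316 -0.1024  0.076 ]]
mug [[ 0.406 -0.163  0.095]] tumbler [[0.413 0.165 0.14 ]] pinks [[ 0.379  0.01   0.05 ]
 [ 0.647 -0.206  0.05 ]]
```

Sizes check out: 85.0 mm between bays, fin 38x14, tray about 180x115, dock yaw −6.8°. Moving now to a point above the green fin.

```bash
cat > go.py <<'E'
import sys,numpy as np
from scipy.spatial.transform import Rotation as R
from station import ctrl
o=ctrl.get_obs();x,y,z,yaw=map(float,sys.argv[1:5])
r=R.from_rotvec(o["tool_rot"]);a=np.radians(yaw)
T=R.from_matrix(np.array([[np.cos(a),np.sin(a),0],[np.sin(a),-np.cos(a),0],[0,0,-1]]))
print("t",o["t"],"pos",np.round(o["tool_pos"],4),"yaw",np.degrees(np.arctan2(*r.as_matrix()[[1,0],0])).round(2),"F",np.round(o["contact_force"],1))
print("offset",np.round(r.inv().apply(np.array([x,y,z])-o["tool_pos"])*1000,1).tolist(),"rot",np.round((r.inv()*T).as_rotvec(),4).tolist())
E
python3 go.py 0.6006 -0.0306 0.20 -6.8
```

```text
t 0.1 pos [ 0.1665 -0.6018  0.2302] yaw 15.46 F [-0.1 -0.6  0.5]
offset [570.6, -434.8, 31.1] rot [-0.0019, 0.0001, 0.3885]
```

```bash
python3 -m handwheel '[{"gripper":-1,"offset":[571,-435,20],"rotation":[0,0,0.3885]},{"gripper":-1,"offset":[571,-435,20],"rotation":[0,0,0.3885]},{"gripper":-1,"offset":[571,-435,20],"rotation":[0,0,0.3885]},{"gripper":-1,"offset":[571,-435,20],"rotation":[0,0,0.3885]},{"gripper":-1,"offset":[571,-435,20],"rotation":[0,0,0.3885]},{"gripper":-1,"offset":[571,-435,20],"rotation":[0,0,0.3885]},{"gripper":-1,"offset":[571,-435,20],"rotation":[0,0,0.3885]},{"gripper":-1,"offset":[571,-435,20],"rotation":[0,0,0.3885]}]' 60; python3 go.py 0.6006 -0.0306 0.20 -6.8
```

```text
t: 1.1
tool_pos: [0.4697, -0.2026, 0.217]
tool_rot: [3.136, -0.186, -0.0]
contact_force: [0.6, -0.7, 0.3]
opening: 0.0856
grip_force: 0.0
t 1.1 pos [ 0.4697 -0.2026  0.217 ] yaw -6.8 F [ 0.6 -0.7  0.3]
offset [109.6, -186.3, 17.0] rot [0.0001, 0.0, -0.0001]
```

```bash
python3 -m handwheel '[{"gripper":-0.2,"offset":[110,-186,0],"rotation":[0,0,0]},{"gripper":-0.2,"offset":[110,-186,0],"rotation":[0,0,0]},{"gripper":-0.2,"offset":[110,-186,0],"rotation":[0,0,0]},{"gripper":-0.2,"offset":[110,-186,10],"rotation":[0,0,0]},{"gripper":-0.2,"offset":[110,-186,17],"rotation":[0,0,0]},{"gripper":-0.2,"offset":[110,-186,17],"rotation":[0,0,0]},{"gripper":-0.2,"offset":[110,-186,17],"rotation":[0,0,0]},{"gripper":-0.2,"offset":[110,-186,17],"rotation":[0,0,0]}]' 60; python3 go.py 0.6006 -0.0306 0.06 -6.8
python3 - <<'E'
from station import ctrl
from h import *
d=ctrl.get_image("wrist");pickle.dump(d,open("pics/w1.pkl","wb"));cv2.imwrite("pics/w1.png",d["image"][:,:,::-1])
print(d["xyz"],d["attitude"],d["fovy"]);print("fin c pred",proj(d,[.6006,-.0306,.086]))
for ce,s,m,h in blobs(d,(50,100,50),(75,255,255),300):
  pts=np.argwhere(m)[:,::-1].astype(float);P=cast(d,pts,.086);print(ce,s,h,P.mean(0))
E
```

```text
t: 2.1
tool_pos: [0.6002, -0.0338, 0.201]
tool_rot: [3.136, -0.189, 0.001]
contact_force: [-0.5, -0.2, 0.3]
opening: 0.0513
grip_force: 0.0
t 2.1 pos [ 0.6002 -0.0338  0.201 ] yaw -6.89 F [-0.5 -0.2  0.3]
offset [-0.1, -3.3, 141.0] rot [0.0001, -0.0009, -0.0015]
[ 0.67267943 -0.04227471  0.34292628] [-0.21992888  0.2468477  -1.67791873] 64.257106793978
fin c pred [[316.48721492 232.13241012]]
[561.10336104 147.60354174] [ 517  117   83   74 2767] [ 62.22804481 146.93097217 149.31550416] [ 0.63985233 -0.20306122  0.086     ]
[315.90525893 252.2131674 ] [ 290  206   54   77 2491] [ 66.2468888  137.74026495 179.68847852] [ 0.585646   -0.02832536  0.086     ]
[293.05541237 399.64948454] [270 388  47  24 776] [ 64.47293814 150.57474227 169.81443299] [0.4615755  0.00609071 0.086     ]
```

View pics/w1.png

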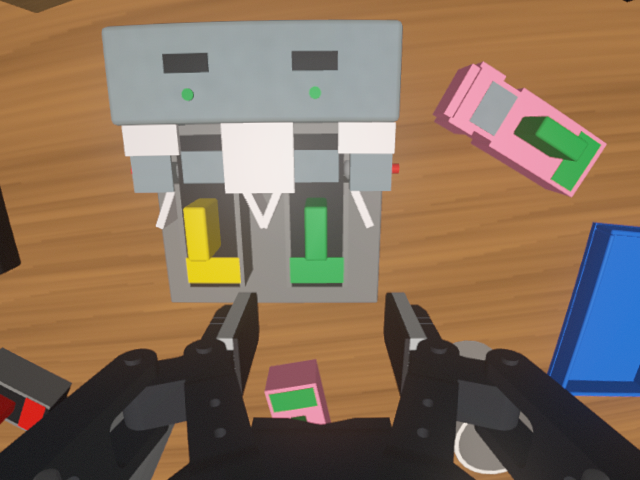

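The wrist picture shows the green fin at (316,230), as predicted at (316,232), with the dock square in the frame. Descending and gripping.

```bash
python3 -m handwheel '[{"gripper":-0.2,"offset":[0,-3.3,50],"rotation":[0,0,0]},{"gripper":-0.2,"offset":[0,-3.3,100],"rotation":[0,0,0]},{"gripper":-0.2,"offset":[0,-3.3,130],"rotation":[0,0,0]},{"gripper":-0.2,"offset":[0,-3.3,144],"rotation":[0,0,0]},{"gripper":-0.2,"offset":[0,-3.3,144],"rotation":[0,0,0]},{"gripper":1,"offset":[0,-3.3,144],"rotation":[0,0,0]},{"gripper":1,"offset":[0,-3.3,144],"rotation":[0,0,0]},{"gripper":1,"offset":[0,-3.3,144],"rotation":[0,0,0]}]' 60;  python3 go.py 0.6006 -0.0306 0.057 -6.8
```

```text
t: 3.15
tool_pos: [0.6021, -0.03, 0.0585]
tool_rot: [3.135, -0.186, 0.005]
contact_force: [-0.8, -1.3, 5.2]
opening: 0.0151
grip_force: 59.8
t 3.15 pos [ 0.6021 -0.03    0.0585] yaw -6.8 F [-0.8 -1.3  5.2]
offset [-1.4, 0.7, 1.5] rot [0.0007, -0.0035, 0.0001]
```

```bash
python3 -m handwheel '[{"gripper":1,"offset":[-5,0,0],"rotation":[0,0,0]},{"gripper":1,"offset":[-11,0,0],"rotation":[0,0,0]},{"gripper":1,"offset":[-18,0,0],"rotation":[0,0,0]},{"gripper":1,"offset":[-28,0,0],"rotation":[0,0,0]},{"gripper":1,"offset":[-40,0,0],"rotation":[0,0,0]},{"gripper":1,"offset":[-55,0,0],"rotation":[0,0,0]},{"gripper":1,"offset":[-70,0,0],"rotation":[0,0,0]},{"gripper":1,"offset":[-80,0,0],"rotation":[0,0,0]}]' 80;  python3 go.py 0.521 -0.0206 0.19 -6.8
```

```text
t: 4.15
tool_pos: [0.523, -0.0204, 0.0586]
tool_rot: [3.135, -0.187, 0.01]
contact_force: [0.3, -0.6, -1.2]
opening: 0.0147
grip_force: 78.1
t 4.15 pos [ 0.523  -0.0204  0.0586] yaw -6.81 F [ 0.3 -0.6 -1.2]
offset [-1.1, 0.5, -131.4] rot [0.0002, -0.0064, -0.0002]
```

```bash
python3 -m handwheel '[{"gripper":1,"offset":[0,0,-15],"rotation":[0,0,0]},{"gripper":1,"offset":[0,0,-50],"rotation":[0,0,0]},{"gripper":1,"offset":[0,0,-90],"rotation":[0,0,0]},{"gripper":1,"offset":[0,0,-130],"rotation":[0,0,0]},{"gripper":1,"offset":[0,0,-135],"rotation":[0,0,0]},{"gripper":1,"offset":[0,0,-135],"rotation":[0,0,0]},{"gripper":1,"offset":[0,0,-135],"rotation":[0,0,0]},{"gripper":1,"offset":[0,0,-135],"rotation":[0,0,0]}]';  
python3 - <<'E'
from station import ctrl
from h import *
for n in("top","scene"):
  d=ctrl.get_image(n);pickle.dump(d,open(f"pics/{n}1.pkl","wb"));cv2.imwrite(f"pics/{n}1.png",d["image"][:,:,::-1])
# tray from both views: rim corners
d=load("top1")
for n in ("top1","scene1"):
  d=load(n);b=max((x for x in blobs(d,(100,120,40),(128,255,255),2000) if x[0][1]>100),key=lambda x:x[1][4])
  cn,_=cv2.findContours(b[2].astype(np.uint8),cv2.RETR_EXTERNAL,cv2.CHAIN_APPROX_NONE)
  q=cv2.approxPolyDP(max(cn,key=cv2.contourArea),6,True)[:,0];print(n,q.tolist())
  P=cast(d,q,.028)[:,:2];print((P*1000).round(0).tolist())
# inner floor by brightness
d=load("top1");h=cv2.cvtColor(d["image"],cv2.COLOR_RGB2HSV);print(h[262,425:500,2].tolist());print(h[212:312:1,462,2].tolist())
E
```

```text
t: 5.15
tool_pos: [0.5201, -0.0199, 0.1891]
tool_rot: [-3.136, 0.186, 0.006]
contact_force: [0.5, -0.4, -4.4]
opening: 0.0147
grip_force: 78.7
top1 [[444, 217], [429, 295], [479, 305], [493, 226]]
[[554.0, -288.0], [385.0, -252.0], [362.0, -363.0], [534.0, -397.0]]
scene1 [[155, 228], [99, 238], [105, 328], [166, 317]]
[[383.0, -260.0], [361.0, -363.0], [547.0, -396.0], [569.0, -294.0]]
[160, 158, 161, 158, 159, 162, 159, 160, 162, 161, 122, 82, 94, 178, 237, 214, 234, 236, 234, 234, 233, 232, 233, 234, 234, 232, 234, 232, 233, 232, 232, 233, 232, 232, 232, 232, 232, 232, 233, 230, 230, 231, 231, 230, 231, 232, 231, 232, 230, 230, 232, 228, 231, 231, 233, 230, 236, 211, 86, 81, 93, 193, 237, 127, 159, 152, 155, 154, 151, 151, 154, 153, 152, 150, 155]
[148, 157, 169, 167, 155, 157, 167, 134, 245, 158, 124, 235, 234, 231, 233, 229, 232, 231, 230, 229, 232, 230, 231, 231, 232, 231, 233, 230, 234, 231, 232, 230, 232, 230, 232, 231, 231, 233, 230, 230, 233, 231, 234, 232, 233, 232, 232, 231, 232, 233, 232, 233, 232, 233, 232, 233, 230, 233, 233, 232, 232, 231, 232, 232, 232, 231, 232, 233, 232, 231, 232, 232, 231, 232, 232, 232, 231, 232, 232, 233, 231, 233, 233, 232, 232, 233, 233, 235, 204, 210, 236, 120, 164, 159, 160, 156, 162, 171, 167, 165]
```

View pics/scene1.png

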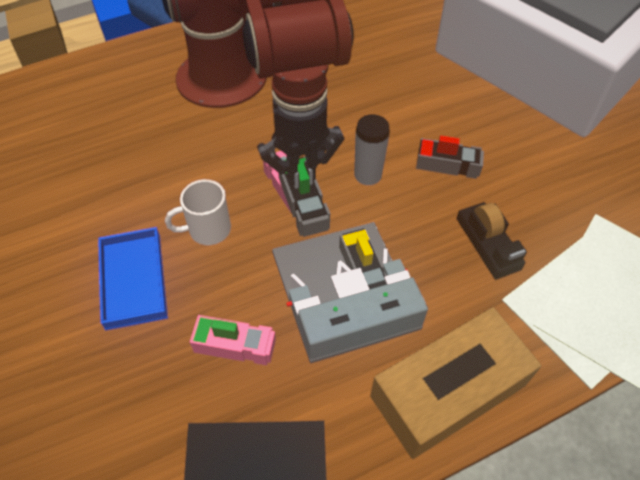

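The scene picture shows the green pack hanging straight in the gripper at (302,185). The right bay is empty, yellow is still in its bay at (358,245), and the bystanders are untouched. Next I'll refine the tray using its bright rim only.

```bash
python3 - <<'E'
from h import *
for n in ("top1","scene1"):
  d=load(n)
  for v in (150,190,):
    h=cv2.cvtColor(cv2.resize(d["image"],None,fx=1,fy=1),cv2.COLOR_RGB2HSV)
    b=max((x for x in blobs(d,(100,90,v),(128,255,255),500) if x[0][1]>100),key=lambda x:x[1][4])
    m=cv2.inRange(h,np.array((100,90,v)),np.array((128,255,255)));
    x0,y0,w,hh=b[1][:4];mm=np.zeros_like(m);mm[y0-6:y0+hh+6,x0-6:x0+w+6]=m[y0-6:y0+hh+6,x0-6:x0+w+6]
    P=cast(d,np.argwhere(mm>0)[:,::-1].astype(float),.028)[:,:2]*1000
    r=cv2.minAreaRect(P.astype(np.float32));print(n,v,"rim rect",np.round(r[0],1),np.round(r[1],1),round(r[2],1))
    P=cast(d,np.argwhere(b[2])[:,::-1].astype(float),.005)[:,:2]*1000
    r=cv2.minAreaRect(P.astype(np.float32));print(n,v,"floor blob",b[1][4],np.round(r[0],1),np.round(r[1],1),round(r[2],1))
E
python3 go.py 0.4530 -0.3240 0.19 -11.8
```

```text
top1 150 rim rect [ 458.5 -325.8] [114.7 179.1] 78.3
top1 150 floor blob 3692 [ 457.5 -335.6] [112.5 183.3] 78.3
top1 190 rim rect [ 457.9 -328.4] [108.6 178.4] 78.0
top1 190 floor blob 3553 [ 457.4 -335.8] [111.1 182.6] 78.0
scene1 150 rim rect [ 463.8 -330. ] [110.1 191.7] 78.4
scene1 150 floor blob 4854 [ 442.4 -330.8] [112.9 185.7] 78.4
scene1 190 rim rect [ 458.2 -329.1] [107.4 178.5] 78.5
scene1 190 floor blob 4411 [ 442. -331.] [110.2 183.1] 78.5
t 5.25 pos [ 0.5207 -0.02    0.1901] yaw -6.81 F [ 1.6  0.2 -3.9]
offset [-31.1, 309.9, 0.1] rot [-0.0001, 0.0022, 0.0872]
```

```bash
python3 go.py 0.4496 -0.3269 0.19 -11.8; python3 -m handwheel '[{"gripper":1,"offset":[-10,40,0],"rotation":[0,0,0.01]},{"gripper":1,"offset":[-18,95,0],"rotation":[0,0,0.03]},{"gripper":1,"offset":[-26,150,0],"rotation":[0,0,0.05]},{"gripper":1,"offset":[-30,205,0],"rotation":[0,0,0.07]},{"gripper":1,"offset":[-34,260,0],"rotation":[0,0,0.08]},{"gripper":1,"offset":[-34,300,0],"rotation":[0,0,0.087]},{"gripper":1,"offset":[-34,312,0],"rotation":[0,0,0.087]},{"gripper":1,"offset":[-34,313,0],"rotation":[0,0,0.087]}]'; python3 go.py 0.4496 -0.3269 0.0515 -11.8
```

```text
t 5.25 pos [ 0.5207 -0.02    0.1901] yaw -6.81 F [ 1.6  0.2 -3.9]
offset [-34.2, 313.2, 0.1] rot [-0.0001, 0.0022, 0.0872]
t: 6.25
tool_pos: [0.4502, -0.327, 0.1909]
tool_rot: [-3.124, 0.324, 0.001]
contact_force: [-0.6, 0.9, -5.6]
opening: 0.0147
grip_force: 79.6
t 6.25 pos [ 0.4502 -0.327   0.1909] yaw -11.84 F [-0.6  0.9 -5.6]
offset [-0.5, 0.2, 139.4] rot [-0.001, 0.0008, -0.0007]
```

```bash
python3 -m handwheel '[{"gripper":1,"offset":[-0.5,0,40],"rotation":[0,0,0]},{"gripper":1,"offset":[-0.5,0,80],"rotation":[0,0,0]},{"gripper":1,"offset":[-0.5,0,105],"rotation":[0,0,0]},{"gripper":1,"offset":[-0.5,0,118],"rotation":[0,0,0]},{"gripper":1,"offset":[-0.5,0,126],"rotation":[0,0,0]},{"gripper":1,"offset":[-0.5,0,132],"rotation":[0,0,0]},{"gripper":1,"offset":[-0.5,0,135],"rotation":[0,0,0]},{"gripper":1,"offset":[-0.5,0,135],"rotation":[0,0,0]}]'; python3 go.py 0.4496 -0.3269 0.0515 -11.8
python3 - <<'E'
from station import ctrl
from h import *
d=ctrl.get_image("top");pickle.dump(d,open("pics/top2.pkl","wb"))
cv2.imwrite("pics/c2.png",cv2.resize(d["image"][190:330,390:530],None,fx=4,fy=4)[:,:,::-1])
E
```

```text
t: 7.25
tool_pos: [0.4501, -0.327, 0.0568]
tool_rot: [3.125, -0.323, 0.001]
contact_force: [-0.3, 0.2, -4.5]
opening: 0.0145
grip_force: 79.4
t 7.25 pos [ 0.4501 -0.327   0.0568] yaw -11.79 F [-0.3  0.2 -4.5]
offset [-0.5, 0.0, 5.3] rot [0.0003, -0.0005, 0.0002]
```

View pics/c2.png

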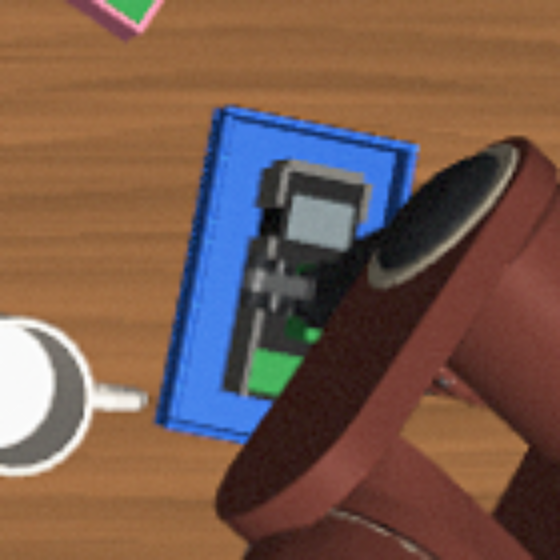

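The pack sits over the tray, aligned and roughly centred, with its nose at crop (325,165) and its tail near (235,390). Lowering it gently until the force shows contact.

```bash
python3 -m handwheel '[{"gripper":1,"offset":[0,0,1],"rotation":[0,0,0]},{"gripper":1,"offset":[0,0,2],"rotation":[0,0,0]},{"gripper":1,"offset":[0,0,3],"rotation":[0,0,0]},{"gripper":1,"offset":[0,0,3.5],"rotation":[0,0,0]},{"gripper":1,"offset":[0,0,4],"rotation":[0,0,0]},{"gripper":1,"offset":[0,0,4.5],"rotation":[0,0,0]},{"gripper":1,"offset":[0,0,5],"rotation":[0,0,0]},{"gripper":1,"offset":[0,0,5],"rotation":[0,0,0]}]'; python3 go.py 0.4496 -0.3269 0.0515 -11.8
```

```text
t: 8.3
tool_pos: [0.45, -0.3269, 0.0517]
tool_rot: [3.125, -0.323, 0.0]
contact_force: [-0.8, 0.3, -2.6]
opening: 0.015
grip_force: 80.0
t 8.3 pos [ 0.45   -0.3269  0.0517] yaw -11.79 F [-0.8  0.3 -2.6]
offset [-0.4, 0.1, 0.2] rot [0.0002, -0.0003, 0.0002]
```

```bash
python3 -m handwheel '[{"gripper":1,"offset":[0,0,0.4],"rotation":[0,0,0]},{"gripper":1,"offset":[0,0,0.8],"rotation":[0,0,0]},{"gripper":1,"offset":[0,0,0.8],"rotation":[0,0,0]},{"gripper":0.3,"offset":[0,0,0.8],"rotation":[0,0,0]},{"gripper":0,"offset":[0,0,0.8],"rotation":[0,0,0]},{"gripper":-0.2,"offset":[0,0,0.8],"rotation":[0,0,0]},{"gripper":-0.2,"offset":[0,0,0.8],"rotation":[0,0,0]},{"gripper":-0.2,"offset":[0,0,0.8],"rotation":[0,0,0]}]' 20; python3 -m handwheel '[{"gripper":-0.2,"offset":[0,0,-15],"rotation":[0,0,0]},{"gripper":-0.2,"offset":[0,0,-50],"rotation":[0,0,0]},{"gripper":-0.2,"offset":[0,0,-100],"rotation":[0,0,0]},{"gripper":-0.2,"offset":[0,0,-150],"rotation":[0,0,0]},{"gripper":-0.2,"offset":[0,0,-180],"rotation":[0,0,0]},{"gripper":-0.2,"offset":[0,0,-180],"rotation":[0,0,0]},{"gripper":-0.2,"offset":[0,0,-180],"rotation":[0,0,0]},{"gripper":-0.2,"offset":[0,0,-180],"rotation":[0,0,0]}]'; python3 go.py 0.4508 0.3247 0.23 53.3
```

```text
t: 9.3
tool_pos: [0.45, -0.3267, 0.0505]
tool_rot: [3.125, -0.322, 0.0]
contact_force: [-0.3, -0.0, -0.3]
opening: 0.0511
grip_force: 0.0
t: 10.3
tool_pos: [0.4491, -0.326, 0.2284]
tool_rot: [-3.123, 0.322, 0.004]
contact_force: [0.1, 0.0, -0.1]
opening: 0.0512
grip_force: 0.0
t 10.3 pos [ 0.4491 -0.326   0.2284] yaw -11.79 F [ 0.1  0.  -0.1]
offset [-131.3, -637.4, 0.0] rot [-0.0034, 0.0016, -1.136]
```

```bash
python3 -m handwheel '[{"gripper":-0.2,"offset":[-131,-637,0],"rotation":[0,0,-1.136]},{"gripper":-0.2,"offset":[-131,-637,0],"rotation":[0,0,-1.136]},{"gripper":-0.2,"offset":[-131,-637,0],"rotation":[0,0,-1.136]},{"gripper":-0.2,"offset":[-131,-637,0],"rotation":[0,0,-1.136]},{"gripper":-0.2,"offset":[-131,-637,0],"rotation":[0,0,-1.136]},{"gripper":-0.2,"offset":[-131,-637,0],"rotation":[0,0,-1.136]},{"gripper":-0.2,"offset":[-131,-637,0],"rotation":[0,0,-1.136]},{"gripper":-0.2,"offset":[-131,-637,0],"rotation":[0,0,-1.136]}]'; python3 go.py 0.4508 0.3247 0.19 53.3
python3 - <<'E'
from station import ctrl
from h import *
d=ctrl.get_image("top");pickle.dump(d,open("pics/top3.pkl","wb"))
for nm,lo,hi in(("green",(50,100,150),(75,255,255)),):
  for ce,s,m,h in blobs(d,lo,hi,20):
    if ce[0]>430:
      for z in(.079,.045):print(nm,ce.round(1),s[4],z,cast(d,np.argwhere(m)[:,::-1].astype(float),z).mean(0).round(4))
E
```

```text
t: 11.3
tool_pos: [0.4504, 0.1751, 0.2292]
tool_rot: [-2.807, -1.409, 0.003]
contact_force: [0.9, -1.0, -0.1]
opening: 0.0515
grip_force: 0.0
t 11.3 pos [0.4504 0.1751 0.2292] yaw 53.31 F [ 0.9 -1.  -0.1]
offset [120.2, -89.0, 39.1] rot [-0.001, 0.0015, 0.0001]
green [469.9 265.7] 110 0.079 [ 0.4492 -0.3263  0.079 ]
green [469.9 265.7] 110 0.045 [ 0.4482 -0.3378  0.045 ]
green [461.4 283.5] 196 0.079 [ 0.4126 -0.3078  0.079 ]
green [461.4 283.5] 196 0.045 [ 0.4102 -0.3186  0.045 ]
```

The green pack's fin in the tray is within 1 mm of the target. On to the red pack.

```bash
python3 -m handwheel '[{"gripper":-0.2,"offset":[50,-37,0],"rotation":[0,0,0]},{"gripper":-0.2,"offset":[100,-74,0],"rotation":[0,0,0]},{"gripper":-0.2,"offset":[120,-89,10],"rotation":[0,0,0]},{"gripper":-0.2,"offset":[120,-89,39],"rotation":[0,0,0]},{"gripper":-0.2,"offset":[120,-89,39],"rotation":[0,0,0]},{"gripper":-0.2,"offset":[120,-89,39],"rotation":[0,0,0]},{"gripper":-0.2,"offset":[120,-89,39],"rotation":[0,0,0]},{"gripper":-0.2,"offset":[120,-89,39],"rotation":[0,0,0]}]'; python3 go.py 0.4508 0.3247 0.046 53.3
python3 - <<'E'
from station import ctrl
from h import *
d=ctrl.get_image("wrist");pickle.dump(d,open("pics/w2.pkl","wb"));cv2.imwrite("pics/w2.png",d["image"][:,:,::-1])
print("fin c pred",proj(d,[.4508,.3247,.074]))
for ce,s,m,h in blobs(d,(0,150,120),(8,255,255),300):
  P=cast(d,np.argwhere(m)[:,::-1].astype(float),.074)[:,:2];r=cv2.minAreaRect((P*1000).astype(np.float32));print(ce.round(),s,h.round(),np.round(r[0],1),np.round(r[1],1),round(r[2],1))
E
```

```text
t: 12.35
tool_pos: [0.4523, 0.3226, 0.1928]
tool_rot: [-2.808, -1.408, -0.003]
contact_force: [1.2, 0.5, -0.1]
opening: 0.0512
grip_force: 0.0
t 12.35 pos [0.4523 0.3226 0.1928] yaw 53.27 F [ 1.2  0.5 -0.1]
offset [0.5, -2.6, 146.8] rot [0.0008, -0.0017, -0.0006]
fin c pred [[318.20069198 230.3592923 ]]
[315. 245.] [ 290  195   53   85 2676] [  2. 193. 234.] [445.6 321.4] [62.4 38.3] 54.2
```

View pics/w2.png

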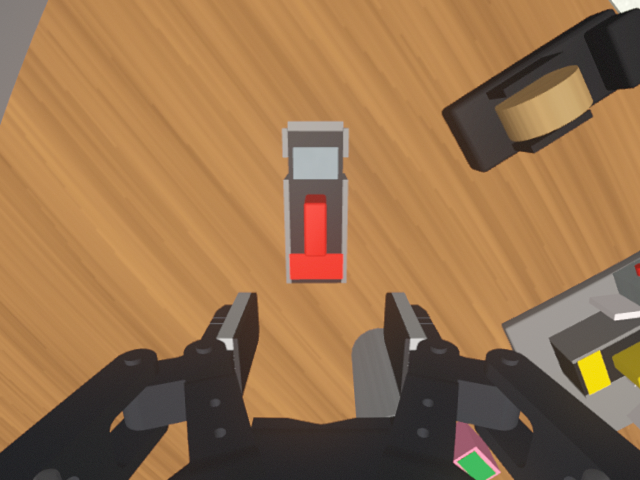

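The wrist picture shows the red pack straight ahead, nose up the frame. Its fin top is at about (315,229) against the predicted (318,230), so I'll shift 1.3 mm left. Descending and gripping.

```bash
python3 -m handwheel '[{"gripper":-0.2,"offset":[0.5,-3.9,50],"rotation":[0,0,0]},{"gripper":-0.2,"offset":[0.5,-3.9,100],"rotation":[0,0,0]},{"gripper":-0.2,"offset":[0.5,-3.9,132],"rotation":[0,0,0]},{"gripper":-0.2,"offset":[0.5,-3.9,146],"rotation":[0,0,0]},{"gripper":-0.2,"offset":[0.5,-3.9,146],"rotation":[0,0,0]},{"gripper":1,"offset":[0.5,-3.9,146],"rotation":[0,0,0]},{"gripper":1,"offset":[0.5,-3.9,146],"rotation":[0,0,0]},{"gripper":1,"offset":[0.5,-3.9,146],"rotation":[0,0,0]}]' 80; python3 go.py 0.4508 0.3247 0.046 53.3;python3 -m handwheel '[{"gripper":1,"offset":[0,0,0],"rotation":[0,0,0]},{"gripper":1,"offset":[0,0,-15],"rotation":[0,0,0]},{"gripper":1,"offset":[0,0,-50],"rotation":[0,0,0]},{"gripper":1,"offset":[0,0,-100],"rotation":[0,0,0]},{"gripper":1,"offset":[0,0,-150],"rotation":[0,0,0]},{"gripper":1,"offset":[0,0,-175],"rotation":[0,0,0]},{"gripper":1,"offset":[0,0,-175],"rotation":[0,0,0]},{"gripper":1,"offset":[0,0,-175],"rotation":[0,0,0]}]'; python3 go.py 0.521 -0.0206 0.22 -6.8
```

```text
t: 13.4
tool_pos: [0.45, 0.3263, 0.0477]
tool_rot: [-2.807, -1.409, -0.005]
contact_force: [-1.9, 0.6, 6.0]
opening: 0.0144
grip_force: 79.5
t 13.4 pos [0.45   0.3263 0.0477] yaw 53.3 F [-1.9  0.6  6. ]
offset [-0.8, 1.5, 1.7] rot [0.001, -0.0031, 0.0001]
t: 14.4
tool_pos: [0.4478, 0.3247, 0.2183]
tool_rot: [2.808, 1.409, -0.006]
contact_force: [-0.8, -0.8, -5.4]
opening: 0.0147
grip_force: 78.6
t 14.4 pos [0.4478 0.3247 0.2183] yaw 53.3 F [-0.8 -0.8 -5.4]
offset [-233.1, 265.1, -1.3] rot [0.0004, 0.0039, 1.0489]
```

```bash
python3 go.py 0.5171 -0.0199 0.20 -6.8; python3 -m handwheel '[{"gripper":1,"offset":[-25,30,0],"rotation":[0,0,0.1]},{"gripper":1,"offset":[-60,70,0],"rotation":[0,0,0.28]},{"gripper":1,"offset":[-98,111,0],"rotation":[0,0,0.46]},{"gripper":1,"offset":[-136,154,0],"rotation":[0,0,0.64]},{"gripper":1,"offset":[-174,197,0],"rotation":[0,0,0.82]},{"gripper":1,"offset":[-210,238,0],"rotation":[0,0,0.98]},{"gripper":1,"offset":[-234,264,0],"rotation":[0,0,1.049]},{"gripper":1,"offset":[-235,267,0],"rotation":[0,0,1.049]}]'; python3 go.py 0.5171 -0.0199 0.065 -6.8
```

```text
t 14.4 pos [0.4478 0.3247 0.2183] yaw 53.3 F [-0.8 -0.8 -5.4]
offset [-234.8, 261.6, 18.7] rot [0.0004, 0.0039, 1.0489]
t: 15.4
tool_pos: [0.5213, -0.0246, 0.2176]
tool_rot: [-3.135, 0.192, 0.008]
contact_force: [-0.2, 0.7, -4.5]
opening: 0.0146
grip_force: 79.3
t 15.4 pos [ 0.5213 -0.0246  0.2176] yaw -7.02 F [-0.2  0.7 -4.5]
offset [-4.0, -4.2, 152.7] rot [0.0001, 0.0049, -0.0038]
```

```bash
python3 -m handwheel '[{"gripper":1,"offset":[-4,-4,0],"rotation":[0,0,-0.004]},{"gripper":1,"offset":[-4,-4,40],"rotation":[0,0,-0.004]},{"gripper":1,"offset":[-4,-4,80],"rotation":[0,0,-0.004]},{"gripper":1,"offset":[-4,-4,115],"rotation":[0,0,-0.004]},{"gripper":1,"offset":[-4,-4,138],"rotation":[0,0,-0.004]},{"gripper":1,"offset":[-4,-4,148],"rotation":[0,0,-0.004]},{"gripper":1,"offset":[-4,-4,148],"rotation":[0,0,-0.004]},{"gripper":1,"offset":[-4,-4,148],"rotation":[0,0,-0.004]}]'; python3 go.py 0.5171 -0.0199 0.0605 -6.8
python3 - <<'E'
from station import ctrl
from h import *
for n in("top","wrist"):
  d=ctrl.get_image(n);pickle.dump(d,open(f"pics/{n}4.pkl","wb"))
a=load("top4")["image"][120:260,240:380];b=load("wrist4")["image"][0:300,150:470]
cv2.imwrite("pics/c4.png",np.hstack([cv2.resize(a,(400,400)),cv2.resize(b,(400,375))[:400] if 0 else cv2.resize(b,(400,400))])[:,:,::-1])
E
```

```text
t: 16.4
tool_pos: [0.52, -0.0179, 0.074]
tool_rot: [3.136, -0.179, 0.004]
contact_force: [0.6, -0.1, -4.4]
opening: 0.0149
grip_force: 79.3
t 16.4 pos [ 0.52   -0.0179  0.074 ] yaw -6.53 F [ 0.6 -0.1 -4.4]
offset [-2.7, 2.3, 13.5] rot [0.0001, -0.0024, 0.0047]
```

View pics/c4.png

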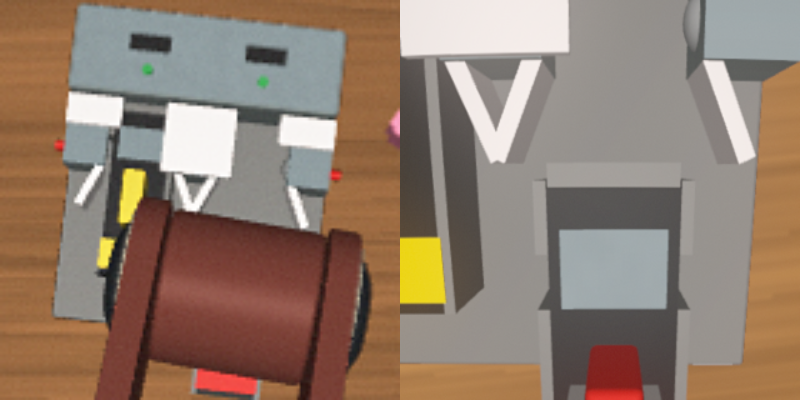

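The red pack's nose is at crop (615,170), just short of the flares, whose inner ends are near crop (540,65) and (707,65). It is about 2 mm left of the channel's middle, which agrees with the computed +2.3 mm. Correcting and lowering onto the apron.

```bash
python3 -m handwheel '[{"gripper":1,"offset":[-2.7,2.3,0],"rotation":[0,0,0.0047]},{"gripper":1,"offset":[-2.7,2.3,5],"rotation":[0,0,0.0047]},{"gripper":1,"offset":[-2.7,2.3,9],"rotation":[0,0,0.0047]},{"gripper":1,"offset":[-2.7,2.3,11],"rotation":[0,0,0.0047]},{"gripper":1,"offset":[-2.7,2.3,12],"rotation":[0,0,0.0047]},{"gripper":1,"offset":[-2.7,2.3,12.5],"rotation":[0,0,0.0047]},{"gripper":1,"offset":[-2.7,2.3,13],"rotation":[0,0,0.0047]},{"gripper":1,"offset":[-2.7,2.3,13],"rotation":[0,0,0.0047]}]'; python3 go.py 0.5171 -0.0199 0.060 -6.8
```

```text
t: 17.5
tool_pos: [0.5163, -0.0202, 0.0599]
tool_rot: [3.136, -0.187, 0.001]
contact_force: [-1.1, -0.1, -1.6]
opening: 0.0145
grip_force: 79.7
t 17.5 pos [ 0.5163 -0.0202  0.0599] yaw -6.84 F [-1.1 -0.1 -1.6]
offset [0.8, -0.4, -0.1] rot [0.0001, -0.0004, -0.0007]
```

```bash
python3 -m handwheel '[{"gripper":1,"offset":[5,-0.3,0],"rotation":[0,0,0]},{"gripper":1,"offset":[11,-0.3,0],"rotation":[0,0,0]},{"gripper":1,"offset":[17,-0.3,0],"rotation":[0,0,0]},{"gripper":1,"offset":[23,-0.3,0],"rotation":[0,0,0]},{"gripper":1,"offset":[29,-0.3,0],"rotation":[0,0,0]},{"gripper":1,"offset":[35,-0.3,0],"rotation":[0,0,0]},{"gripper":1,"offset":[40,-0.3,0],"rotation":[0,0,0]},{"gripper":1,"offset":[40,-0.3,0],"rotation":[0,0,0]}]' 100; python3 go.py 0.6015 -0.0300 0.060 -6.8
```

```text
t: 18.5
tool_pos: [0.5569, -0.0248, 0.0598]
tool_rot: [3.136, -0.187, 0.003]
contact_force: [2.0, -0.1, -1.5]
opening: 0.0144
grip_force: 101.1
t 18.5 pos [ 0.5569 -0.0248  0.0598] yaw -6.84 F [ 2.  -0.1 -1.5]
offset [44.9, -0.1, -0.1] rot [0.0, -0.0022, -0.0007]
```

```bash
python3 -m handwheel '[{"gripper":1,"offset":[5,0,0],"rotation":[0,0,0]},{"gripper":1,"offset":[10,0,0],"rotation":[0,0,0]},{"gripper":1,"offset":[15,0,0],"rotation":[0,0,0]},{"gripper":1,"offset":[20,0,0],"rotation":[0,0,0]},{"gripper":1,"offset":[25,0,0],"rotation":[0,0,0]},{"gripper":1,"offset":[30,0,0],"rotation":[0,0,0]},{"gripper":1,"offset":[34,0,0],"rotation":[0,0,0]},{"gripper":1,"offset":[34,0,0],"rotation":[0,0,0]}]' 100; python3 go.py 0.6015 -0.0300 0.060 -6.8; python3 -m handwheel '[{"gripper":1,"offset":[2,0,0],"rotation":[0,0,0]},{"gripper":1,"offset":[4,0,0],"rotation":[0,0,0]},{"gripper":1,"offset":[6,0,0],"rotation":[0,0,0]},{"gripper":1,"offset":[7,0,0],"rotation":[0,0,0]},{"gripper":1,"offset":[8,0,0],"rotation":[0,0,0]},{"gripper":1,"offset":[9,0,0],"rotation":[0,0,0]},{"gripper":1,"offset":[10,0,0],"rotation":[0,0,0]},{"gripper":1,"offset":[10,0,0],"rotation":[0,0,0]}]' 100; python3 go.py 0.6015 -0.0300 0.060 -6.8
```

```text
t: 19.5
tool_pos: [0.5896, -0.0279, 0.0599]
tool_rot: [-3.135, 0.187, 0.001]
contact_force: [-3.9, 3.6, 4.0]
opening: 0.0144
grip_force: 101.5
t 19.5 pos [ 0.5896 -0.0279  0.0599] yaw -6.81 F [-3.9  3.6  4. ]
offset [12.0, 0.7, -0.1] rot [-0.0014, 0.0009, -0.0002]
t: 20.5
tool_pos: [0.5998, -0.0301, 0.0598]
tool_rot: [3.136, -0.188, 0.001]
contact_force: [-3.4, 2.5, 4.5]
opening: 0.0143
grip_force: 101.7
t 20.5 pos [ 0.5998 -0.0301  0.0598] yaw -6.85 F [-3.4  2.5  4.5]
offset [1.7, -0.3, -0.2] rot [0.0002, -0.0005, -0.0009]
```

```bash
python3 -m handwheel '[{"gripper":1,"offset":[0.5,0,0],"rotation":[0,0,0]},{"gripper":1,"offset":[1,0,0],"rotation":[0,0,0]},{"gripper":1,"offset":[1.5,0,0],"rotation":[0,0,0]},{"gripper":1,"offset":[2,0,0],"rotation":[0,0,0]},{"gripper":1,"offset":[2.5,0,0],"rotation":[0,0,0]},{"gripper":1,"offset":[3,0,0],"rotation":[0,0,0]},{"gripper":1,"offset":[3,0,0],"rotation":[0,0,0]},{"gripper":1,"offset":[3,0,0],"rotation":[0,0,0]}]'; python3 go.py 0.6015 -0.0300 0.060 -6.8
```

```text
t: 21.5
tool_pos: [0.601, -0.0303, 0.0598]
tool_rot: [3.136, -0.188, -0.007]
contact_force: [-10.0, 3.4, 9.1]
opening: 0.0143
grip_force: 102.6
t 21.5 pos [ 0.601  -0.0303  0.0598] yaw -6.85 F [-10.    3.4   9.1]
offset [0.4, -0.4, -0.2] rot [0.0007, 0.0041, -0.0008]
```

```bash
python3 -m handwheel '[{"gripper":1,"offset":[0.7,0,0],"rotation":[0,0,0]},{"gripper":1,"offset":[1.4,0,0],"rotation":[0,0,0]},{"gripper":1,"offset":[2,0,0],"rotation":[0,0,0]},{"gripper":1,"offset":[2.6,0,0],"rotation":[0,0,0]},{"gripper":1,"offset":[3.2,0,0],"rotation":[0,0,0]},{"gripper":1,"offset":[4,0,0],"rotation":[0,0,0]},{"gripper":1,"offset":[4,0,0],"rotation":[0,0,0]},{"gripper":1,"offset":[4,0,0],"rotation":[0,0,0]}]' 120; python3 go.py 0.6015 -0.0300 0.060 -6.8
python3 - <<'E'
from station import ctrl
from h import *
d=ctrl.get_image("wrist");pickle.dump(d,open("pics/w5.pkl","wb"));cv2.imwrite("pics/w5.png",d["image"][:,:,::-1])
E
```

```text
t: 22.5
tool_pos: [0.601, -0.0304, 0.06]
tool_rot: [3.136, -0.187, -0.024]
contact_force: [-27.0, 4.7, 22.9]
opening: 0.0141
grip_force: 120.2
t 22.5 pos [ 0.601  -0.0304  0.06  ] yaw -6.82 F [-27.    4.7  22.9]
offset [0.4, -0.5, -0.0] rot [0.0011, 0.015, -0.0003]
```

View pics/w5.png

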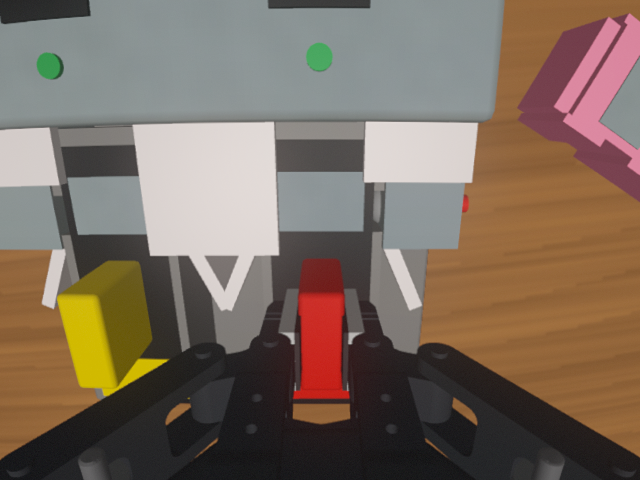

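The red pack has stopped against 27 N with no further movement. Its patch (320,201) lines up with yellow's (105,210), and the ball sits at (378,200) in the groove. Unloading, releasing and rising.

```bash
python3 -m handwheel '[{"gripper":1,"offset":[-2,0,0],"rotation":[0,0,0]},{"gripper":1,"offset":[-4,0,0],"rotation":[0,0,0]},{"gripper":1,"offset":[-4.7,0,0],"rotation":[0,0,0]},{"gripper":1,"offset":[-4.7,0,0],"rotation":[0,0,0]},{"gripper":0.3,"offset":[-4.7,0,0],"rotation":[0,0,0]},{"gripper":0.1,"offset":[-4.7,0,0],"rotation":[0,0,0]},{"gripper":0.1,"offset":[-4.7,0,0],"rotation":[0,0,0]},{"gripper":0.1,"offset":[-4.7,0,0],"rotation":[0,0,0]}]' 20; python3 -m handwheel '[{"gripper":0.1,"offset":[0,0,-10],"rotation":[0,0,0]},{"gripper":0.1,"offset":[0,0,-40],"rotation":[0,0,0]},{"gripper":0.1,"offset":[0,0,-90],"rotation":[0,0,0]},{"gripper":0.1,"offset":[0,0,-140],"rotation":[0,0,0]},{"gripper":0.1,"offset":[-60,0,-170],"rotation":[0,0,0]},{"gripper":0.1,"offset":[-120,0,-180],"rotation":[0,0,0]},{"gripper":0.1,"offset":[-150,0,-180],"rotation":[0,0,0]},{"gripper":0.1,"offset":[-150,0,-180],"rotation":[0,0,0]}]'
python3 go.py 0.30 -0.3 0.30 -30
python3 - <<'E'
from station import ctrl
from h import *
for n in("top","scene"):
  d=ctrl.get_image(n);pickle.dump(d,open(f"pics/{n}6.pkl","wb"));cv2.imwrite(f"pics/{n}6.png",d["image"][:,:,::-1])
d=load("top6")
for nm,lo,hi in(("green",(50,100,150),(75,255,255)),("yel",(20,120,190),(35,255,255)),("red",(0,150,150),(8,255,255))):
  for ce,s,m,h in blobs(d,lo,hi,40):
      for z in(.086,.052):print(nm,ce.round(1),s[4],z,cast(d,np.argwhere(m)[:,::-1].astype(float),z).mean(0).round(4)[:2])
E
```

```text
t: 23.55
tool_pos: [0.6019, -0.0303, 0.0595]
tool_rot: [3.136, -0.188, 0.0]
contact_force: [0.5, -0.3, 0.9]
opening: 0.0383
grip_force: 0.0
t: 24.55
tool_pos: [0.4519, -0.012, 0.2408]
tool_rot: [3.136, -0.187, 0.005]
contact_force: [0.3, 0.8, -0.5]
opening: 0.0386
grip_force: 0.0
t 24.55 pos [ 0.4519 -0.012   0.2408] yaw -6.83 F [ 0.3  0.8 -0.5]
offset [-116.4, 304.0, -59.5] rot [-0.0004, -0.0031, 0.4043]
green [413.4 171.6] 116 0.086 [ 0.644  -0.2097]
green [413.4 171.6] 116 0.052 [ 0.6501 -0.217 ]
green [425.4 184.8] 180 0.086 [ 0.6165 -0.234 ]
green [425.4 184.8] 180 0.052 [ 0.6215 -0.2422]
green [470.  265.6] 111 0.086 [ 0.4495 -0.324 ]
green [470.  265.6] 111 0.052 [ 0.4485 -0.3356]
green [461.4 283.5] 196 0.086 [ 0.4131 -0.3056]
green [461.4 283.5] 196 0.052 [ 0.4107 -0.3164]
yel [285.7 188.2] 131 0.086 [0.6107 0.0538]
yel [285.7 188.2] 131 0.052 [0.6155 0.0562]
yel [284.5 209. ] 212 0.086 [0.568  0.0562]
yel [284.5 209. ] 212 0.052 [0.5712 0.0587]
red [326.9 192.3] 138 0.086 [ 0.6017 -0.0308]
red [326.9 192.3] 138 0.052 [ 0.6062 -0.0315]
red [324.6 213. ] 216 0.086 [ 0.5592 -0.0257]
red [324.6 213. ] 216 0.052 [ 0.5622 -0.0262]
```

View pics/scene6.png

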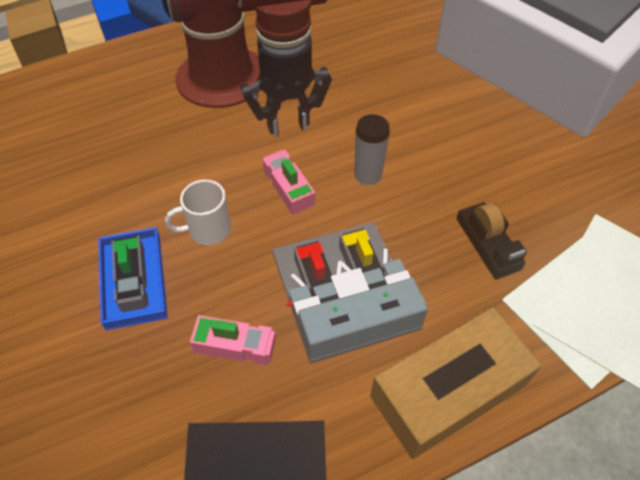

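The scene picture shows red home in the right bay (312,262), within about 1 mm of where green had sat. Yellow has not moved (358,245), green lies flat in the tray (130,272), and the bystanders are in place. The robot touches nothing, so I'm handing in.

```bash
python3 -c "
from station import ctrl
print(ctrl.finish_job())"
```

```text
the job is handed in; nothing more can be done
None
```

The job is handed in: the charged (green) pack lies flat in the blue tray, measured within about 1 mm of centre, the flat (red) pack is pushed home to the stop in the freed right bay and stayed there after release, and the yellow pack and bystanders look unmoved in the final picture (about 25 s used).

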